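Clamp a tin with the fold-out crank

TASK

The plain tin standing in the blue bench clamp has to be held for filing its rim. Swing the red folding grip of the crank up until it stands upright, wind the crank clockwise (seen from above) until the jaw holds the tin firmly without denting it, then fold the grip back down flat over the crank arm and let go; leave the other tins and the brush as they stand.

Things in the scene. Friction and masses are not known exactly. Their poses are not given: they have to be found in the camera images.
- clamp: Blue bench clamp, bolted down. Origin on the table under the vertical crank axis. Its bed (124 wide, 20 thick) runs along its own y from -60 to +275; gearbox 104 x 108, top 85 above the table, around the origin, crank on top. The yellow jaw slides along +y towards a dark vee stop at the +y end; the vee is locked anywhere within 14 mm, not measured. All but the crank is lower than 110.
- crank (a joint): Crank angle in rad, 0 to 5.8, growing clockwise seen from above. At q the arm points at heading (clamp yaw - pi/2 - q). Steel arm 15 wide, top 105 above the table; hub below it 38 across, top 95. Friction 0.35 N m, about 5 N at the grip, holds it where it is left. 10 N of pressure on the tin adds 1.4 N at the grip. Left tighter than 35 N it creeps back to 35 N.
- grip (a joint): Fold angle of the crank grip in rad: 0 lies flat over the arm, pointing from the knuckle inwards across the hub; 1.57 stands straight up; stop at 1.60. It stays where it is left (friction 0.12 N m), so it can be folded down by an inward push of some 2.5 N at its top; the stop takes outward pushes.
- knuckle (a point): Centre of the fold hinge at the outer end of the crank arm: 70 from the crank axis, 120 above the table. The hinge axis is level, across the arm.
- grip_end (a point): Centre of the free end face of the grip, 78 from the knuckle. The grip is a red sleeve 20 in diameter that covers 13 to 71 from the knuckle and spins freely on its rod, then a steel cap 21 in diameter. Folded, its axis lies 120 above the table, 15 over the top of the arm; a pinch from above, fingers either side of the arm, has free room.
- jaw: Yellow jaw with a black sprung pad (66 wide, 50 high, centre 50 above the table) facing the clamp's +y, face 105 mm + 10 mm per rad of crank from the crank axis. Its origin is the clamp's origin shifted by 10 mm per rad. The tin is jammed against the vee 2 to 4.3 rad after the start; from there the pressure rises 12 N per mm of jaw travel.
- tin: Plain ribbed steel tin with a cardboard cross in its mouth, 73 in diameter, 82 high, loose on the clamp's bed (20 above the table) between jaw and vee. Origin at the centre of its underside, z up. 15 to 45 N from the jaw is a firm hold (2 to 6 N more at the grip than free turning); above 60 N the tin dents.
- tin_green: Bystander: tin with green label, 73 x 82 high, beside the clamp. Origin under its centre.
- tin_red: Bystander: tin with red label, 76 x 95 high, beside the clamp. Origin under its centre.
- tin_yellow: Bystander: tin with yellow label, 73 x 82 high. Origin under its centre.
- tin_blue: Bystander: tin with blue label, 73 x 90 high. Origin under its centre.
- tin_orange: Bystander: tin with orange label, 76 x 70 high. Origin under its centre.
- brush: Bystander: paint brush lying beside the clamp. Origin about its middle, on its underside.

How it is judged:
By the outcome, as a careful person would: the job done as asked, in the order asked, and still so for the second after the job is handed in, with the robot touching nothing.
It also fails if it takes over 72 s, if anything falls off the work surface, if the arm or the gripper's body presses on something with over 40 N, if the wrist force passes 120 N, or if a joint passes its speed limit or range.

ROBOT

A 6-joint arm with a two-finger parallel gripper is mounted at the origin on the work surface. World frame = base frame: x ahead of the robot, y to its left, z up, the work surface at z = 0. Lengths are in m, angles in rad, forces in N, time in s.
With the tool pointing down it reaches from about 0.275 to 0.85 m from the base axis. Payload 5.2 kg.
Tool frame: the origin (TCP) lies at the very end of the fingers, on their centre line; the grasp point (between the pads) lies 19 mm behind it (r.grip_point_offset is the distance from the TCP to the grasp point, in m); z points along the fingers, y is the line along which they close (so a half turn about z gives the same grasp; the last joint's range is limited). The gripper opens to 85 mm and grips with 20 to 120 N. Pads are 22 mm wide; open, the fingers measure 114 mm over their backs; the gripper's body (76 mm by 85 mm) begins 54 mm behind the grasp point. The pads swing forward as they close: fully open they stand 13 mm farther back than shut.
Start: joints at [-1.513, 0.259, 1.535, -0, 1.348, -0.203], TCP at [0.142, -0.531, 0.231] pointing down, gripper open.
Joint ranges: [-3.14, 3.14], [-0.91, 2.08], [0.19, 2.58], [-1.22, 4.36], [0.22, 2.71], [-3.12, 3.12]. Speed limits (rad/s): [2.57, 2.57, 3.14, 3.14, 3.14, 3.14].

INTERFACE

Orientations are given as a rotation vector (axis times angle).
In Python, from rig import r gives the robot as it stands. Calls block until the motion is done:
- r.move_to(position, orientation): joint-space move of the TCP to a pose.
- r.movel(position, attitude=None, vel=0.15): straight line of the TCP; attitude=None keeps the orientation; vel is the mean speed in m/s.
- r.move_joints(angles): joint-space move.
- r.command_gripper(opening, grip_force=None): finger opening in m; grip_force is the grip in N (None keeps the last); returns when the fingers have stopped.
- r.sleep(seconds).
- r.solve_ik(position, orientation): joint angles nearest the present ones, or None.
- r.observe(): the state.
- r.snapshot(name): name is "scene" or "top" or "wrist"; returns a dict with "image" (420x560x3 uint8, red, green, blue), "camera_matrix" (3x3 intrinsics, pixels), "distortion" ([k1, k2, p1, p2, k3] as OpenCV has them; the pictures are not rectified), "R" (3x3) and "t" (3): a world point X has camera coordinates R X + t. Camera axes: x right, y down, z forward; pixel columns grow to the right and rows downward; lengths in m; the calibration is good to about 2 mm. A picture is of the moment at which its call begins. There is no depth.
A pose or a line that the arm cannot do raises r.IKError and nothing moves.
- r.sign_off(): hands the job in; it is judged then, once.
The state is a dict: "time": time; "qpos": joint angles; "joint_velocities": joint speeds; "joint_torque": joint torques, N m; "tcp_pos": TCP position; "tool_rot": TCP orientation; "contact_force": force on the tool from outside, world axes, zero at the start; "wrist_torque": the same for the moment, N m; "finger_gap": finger opening in m; "grasp_force": force on a finger pad.
Only numpy, scipy, OpenCV 4.12 (cv2) and the standard library are available. Lean on these libraries where they do the work, as an engineer would, in place of code of your own. Each camera call takes 0.05 s, during which the arm holds its last target. There are 200 camera calls.

## Working session

There is one attempt and no reset: what is moved stays moved. The work goes in short steps, each a Python script; the robot and the scene stay as the last script left them, time stands still between calls to the robot, and variables do not carry over. Pictures are saved under pics/ and viewed, at most 10 in all, crops included, and the job is handed in when it is done.

```bash
ls; mkdir -p pics
python3 - <<'E'
from rig import r
import cv2,numpy as np,pickle
d={n:r.snapshot(n) for n in("scene","top","wrist")}
pickle.dump(d,open('s0.pkl','wb'))
for n in("scene","top"): cv2.imwrite(f'pics/{n}0.png',cv2.cvtColor(d[n]["image"],cv2.COLOR_RGB2BGR))
for n in d: print(n,(-d[n]["R"].T@d[n]["t"]).round(3))
o=r.observe();print(o["time"],o["tool_rot"],o["finger_gap"])
E
```

```text
pics
scene [ 1.432 -0.019  0.762]
top [0.376 0.143 1.048]
wrist [ 0.211 -0.512  0.373]
0.15 [-3.11357646e+00 -4.08363363e-01 -1.56287255e-04] 0.08548638682927645
```

View pics/scene0.png

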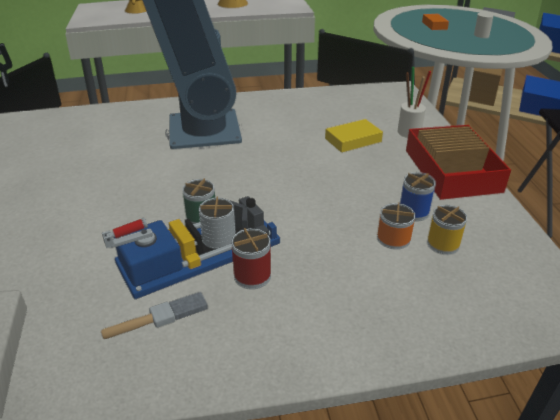

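View pics/top0.png

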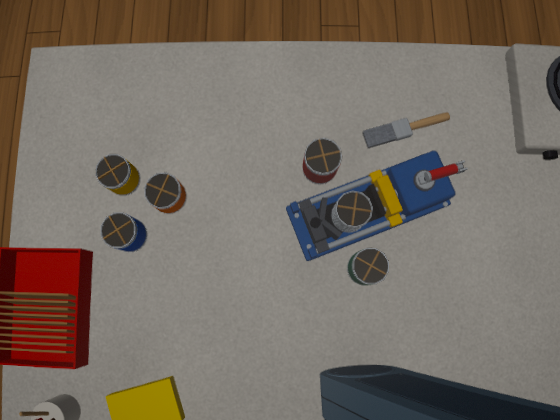

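The scene view shows the clamp with the grip at about (128,228). The top view shows the hub at (425,180), the red grip running to a knuckle near (460,167), and the vee end at about (305,230). The crank is near q=0.

```bash
cat > h.py <<'E'
import numpy as np,cv2
def ray(s,px):
    u=cv2.undistortPoints(np.array(px,float).reshape(-1,1,2),s["camera_matrix"],np.array(s["distortion"]))[:,0]
    d=np.c_[u,np.ones(len(u))]@s["R"]; return -s["R"].T@s["t"],d/np.linalg.norm(d,axis=1)[:,None]
def plane(s,px,z):
    c,d=ray(s,px); return c+d*((z-c[2])/d[:,2])[:,None]
def project(s,X):
    return cv2.projectPoints(np.array(X,float).reshape(-1,1,3),cv2.Rodrigues(s["R"])[0],s["t"],s["camera_matrix"],np.array(s["distortion"]))[0][:,0]
def tri(rs):
    A=0;b=0
    for c,d in rs:
        P=np.eye(3)-np.outer(d[0],d[0]);A=A+P;b=b+P@c
    return np.linalg.solve(A,b)
def red(s,box):
    x0,x1,y0,y1=box; h=cv2.cvtColor(s["image"],cv2.COLOR_RGB2HSV); m=np.zeros(h.shape[:2],np.uint8)
    k=((h[...,0]<8)|(h[...,0]>172))&(h[...,1]>140)&(h[...,2]>60)
    m[y0:y1,x0:x1]=k[y0:y1,x0:x1]
    n,l,st,c=cv2.connectedComponentsWithStats(m); i=1+np.argmax(st[1:,4]); return (l==i).astype(np.uint8)
def ends(m):
    p=np.argwhere(m)[:,::-1].astype(float);c=p.mean(0);w,v=np.linalg.eigh(np.cov(p.T));t=(p-c)@v[:,1]
    mid=c+v[:,1]*(t.max()+t.min())/2; L=(t.max()-t.min()+1)/2
    return c,c-v[:,1]*L,c+v[:,1]*L
E
python3 - <<'E'
from h import *; import pickle
d=pickle.load(open('s0.pkl','rb'));T,S=d["top"],d["scene"]
eT=ends(red(T,(420,475,150,195)));eS=ends(red(S,(95,155,210,245)))
print("px",eT,eS); W=plane(T,eT,.12);print(W.round(4),plane(S,eS,.12).round(4))
print("tri",tri([ray(T,eT[0]),ray(S,eS[0])]).round(4),"len",np.linalg.norm(W[1]-W[2]))
h=cv2.cvtColor(T["image"],cv2.COLOR_RGB2HSV)
m=((h[...,0]>100)&(h[...,0]<125)&(h[...,1]>130)).astype(np.uint8); m[:,:270]=0;m[:,480:]=0;m[:140]=0;m[275:]=0
y=((h[...,0]>18)&(h[...,0]<32)&(h[...,1]>150)).astype(np.uint8);y[:,:360]=0;y[:,410:]=0;y[:150]=0;y[235:]=0
v=cv2.boxPoints(cv2.minAreaRect(np.argwhere(m)[:,::-1].astype(np.float32)));print("blue",v)
p=np.argwhere(y)[:,::-1];print("yel",p.mean(0),cv2.boxPoints(cv2.minAreaRect(p.astype(np.float32))))
c=cv2.resize(T["image"][130:280,280:480],None,fx=4,fy=4,interpolation=cv2.INTER_CUBIC);cv2.imwrite('pics/c0.png',c[...,::-1])
E
```

```text
px (array([443.55686275, 171.1254902 ]), array([457.38055008, 167.18376129]), array([429.73317541, 175.0672191 ])) (array([128.21317829, 228.08527132]), array([142.67001338, 223.02184913]), array([113.75634321, 233.1486935 ]))
[[ 0.6079 -0.1763  0.12  ]
 [ 0.6161 -0.2049  0.12  ]
 [ 0.5998 -0.1481  0.12  ]] [[ 0.5981 -0.1713  0.12  ]
 [ 0.5868 -0.1438  0.12  ]
 [ 0.6091 -0.1983  0.12  ]]
tri [ 0.6062 -0.1718  0.127 ] len 0.059124645008202005
blue [[284.92758 205.52815]
 [436.16623 146.71315]
 [457.56033 201.72655]
 [306.3217  260.54156]]
yel [387.33487298 196.89953811] [[368.37933 173.4483 ]
 [385.27588 166.6897 ]
 [406.72412 220.3104 ]
 [389.82758 227.069  ]]
```

View pics/c0.png

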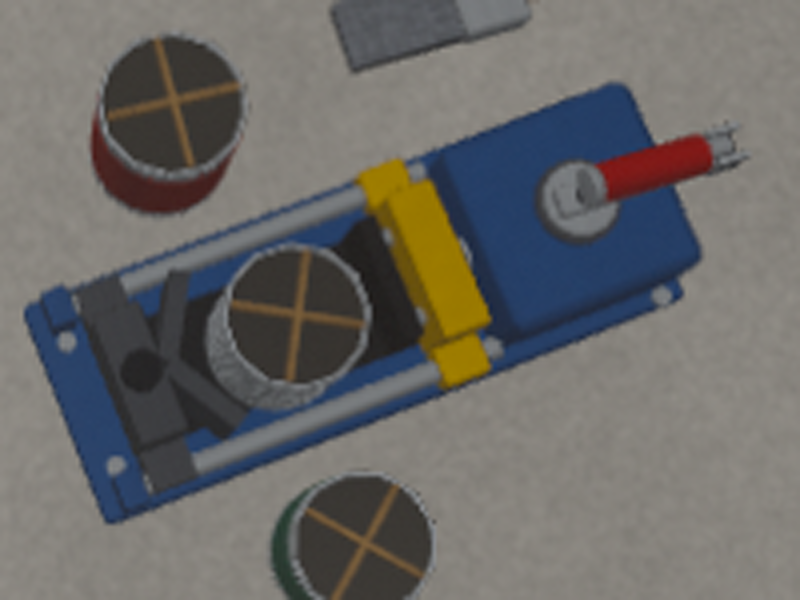

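The crop shows the hub at about (425,180), the knuckle fork at (462,166), and bed corners at (286.2,207.5), (308,260.5) and (450.7,202.5).

Run:
```python
from h import *; import pickle
d=pickle.load(open('s0.pkl','rb'));T,S=d["top"],d["scene"]
B=plane(T,[[286.2,207.5],[308,260.5],[450.7,202.5]],.02);print(B.round(4),"w",np.linalg.norm(B[1]-B[0]),"L",np.linalg.norm(B[1]-B[2]))
e=B[1]-B[2];e2=B[0]-B[1]
yaw=np.arctan2(e[1],e[0])-np.pi/2; print("yaw",yaw,"yaw2",np.arctan2(e2[1],e2[0])+0)
m=(B[0]+B[1])/2; yd=np.array([-np.sin(yaw),np.cos(yaw),0]);print("axis from bed",m-0.275*yd)
print("hub z.095",plane(T,[[425,180]],.095))
W=plane(T,ends(red(T,(420,475,150,195))),.12);u=(W[1]-W[2])/np.linalg.norm(W[1]-W[2]);mid=(W[1]+W[2])/2
C=mid-.028*u;print("axis from grip",C,"knuckle",C+.07*u,"head",np.arctan2(u[1],u[0]),"q0",yaw-np.pi/2-np.arctan2(u[1],u[0]))
print("knuckle px->", plane(T,[[462,166]],.12))
h=cv2.cvtColor(S["image"],cv2.COLOR_RGB2HSV)
c=cv2.resize(S["image"][190:300,90:290],None,fx=4,fy=4,interpolation=cv2.INTER_CUBIC)
P=project(S,[C*[1,1,0]+[0,0,z] for z in(.095,.12)]+[W[0],C+.07*u]);print(P)
for p in P: cv2.circle(c,tuple(int(v) for v in (p-[90,190])*4),4,(0,255,0),1)
cv2.imwrite('pics/c1.png',c[...,::-1])
```

```text
[[ 0.5526  0.1302  0.02  ]
 [ 0.4415  0.0851  0.02  ]
 [ 0.5639 -0.2223  0.02  ]] w 0.11989515983749958 L 0.3309360389515675
yaw 0.37879139839165 yaw2 0.38496478092529446
axis from bed [ 0.59876813 -0.14785736  0.02      ]
hub z.095 [[ 0.59567393 -0.14567248  0.095     ]]
axis from grip [ 0.60024628 -0.14959847  0.12      ] knuckle [ 0.61955878 -0.21688165  0.12      ] head -1.2912778486068726 q0 0.09927292020362599
knuckle px-> [[ 0.6186196  -0.21454372  0.12      ]]
[[141.46678089 237.56141656]
 [139.4378092  227.60400903]
 [125.30514968 231.55283989]
 [103.54532659 237.63978402]]
```

View pics/c1.png

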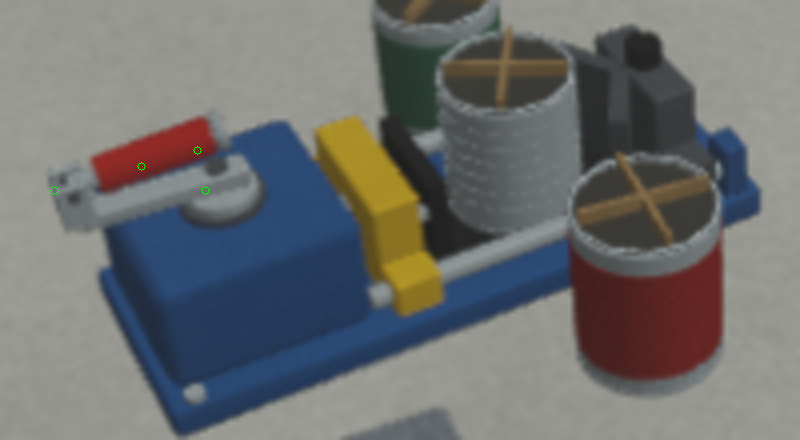

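The crop agrees with the model to within a few mm: the sleeve centre is at crop (152,153) against a projected (141,166). I'll check reachability next, then go above the grip for a close wrist-camera view.

```bash
cat >> h.py <<'E'
from scipy.spatial.transform import Rotation as Ro
def att(head,tau,s=1):
    "tool z tilted tau from down towards inward (-u); tool y across the arm"
    u=np.array([np.cos(head),np.sin(head),0]);Z=np.array([0,0,1.])
    z=-Z*np.cos(tau)-u*np.sin(tau); y=s*np.cross(Z,u); x=np.cross(y,z)
    return Ro.from_matrix(np.c_[x,y,z]).as_rotvec(),z,u
E
python3 - <<'E'
from rig import r
from h import *
a=-1.291;C=np.array([.5995,-.1485,0])
for s in(1,-1):
  for tau in np.radians([-40,-20,0,20,40,60,80,90]):
    o=[]
    for phi in np.radians([0,45,90]):
      R,z,u=att(a,tau,s);K=C+.07*u+[0,0,.12];g=K+.05*(-u*np.cos(phi)+np.array([0,0,np.sin(phi)]))
      q=r.solve_ik(g+.019*z,R);o.append(None if q is None else np.round(q,2).tolist())
    print(s,round(np.degrees(tau)),o)
R,z,u=att(a,0,1);
R0=Ro.from_rotvec(r.observe()["tool_rot"]).as_matrix();print(R0.round(2));
for h in np.radians(np.arange(-180,180,30)):
  q=[r.solve_ik(C+[0.07*np.cos(t),.07*np.sin(t),.15],att(h,0)[0]) for t in np.arange(0,6.3,.8)]
  print(round(np.degrees(h)),[None if k is None else round(k[5],2) for k in q])
E
```

```text
1 -40 [[-0.13, 0.48, 1.79, -0.95, 0.81, 0.24], [-0.16, 0.43, 1.75, -0.89, 0.85, 0.14], [-0.21, 0.43, 1.71, -0.87, 0.84, 0.06]]
1 -20 [[-0.29, 0.44, 1.66, -0.38, 0.88, -0.35], [-0.31, 0.41, 1.61, -0.36, 0.95, -0.41], [-0.36, 0.42, 1.56, -0.34, 0.97, -0.48]]
1 0 [[-0.45, 0.5, 1.5, 0.0, 1.13, -0.73], [-0.47, 0.48, 1.44, 0.0, 1.22, -0.75], [-0.51, 0.5, 1.37, 0.0, 1.27, -0.79]]
1 20 [[-0.57, 0.63, 1.33, 0.23, 1.45, -0.91], [-0.59, 0.62, 1.27, 0.22, 1.53, -0.91], [-0.62, 0.65, 1.18, 0.22, 1.6, -0.92]]
1 40 [[-0.66, 0.8, 1.16, 0.4, 1.76, -0.98], [-0.67, 0.79, 1.09, 0.4, 1.84, -0.96], [-0.7, 0.82, 0.98, 0.39, 1.92, -0.95]]
1 60 [[-0.71, 0.99, 1.0, 0.56, 2.05, -0.98], [-0.72, 0.97, 0.94, 0.58, 2.12, -0.94], [-0.75, 1.01, 0.82, 0.59, 2.2, -0.9]]
1 80 [[-0.74, 1.17, 0.88, 0.76, 2.29, -0.9], [-0.75, 1.15, 0.84, 0.79, 2.35, -0.85], [-0.77, 1.19, 0.7, 0.85, 2.43, -0.77]]
1 90 [[-0.74, 1.26, 0.84, 0.88, 2.4, -0.84], [-0.75, 1.23, 0.81, 0.93, 2.44, -0.78], [-0.77, 1.27, 0.67, 1.0, 2.51, -0.67]]
-1 -40 [[-0.13, 0.48, 1.79, -0.95, 0.81, -2.9], [-0.16, 0.43, 1.75, -0.89, 0.85, -3.0], [-0.21, 0.43, 1.71
[... 2035 characters left out ...]
p.float64(-2.41), np.float64(-2.41), np.float64(-2.48), np.float64(-2.58), np.float64(-2.63), np.float64(-2.61), np.float64(-2.54)]
60 [np.float64(-3.0), np.float64(-2.94), np.float64(-2.93), np.float64(-3.0), np.float64(-3.1), None, None, np.float64(-3.07)]
90 [np.float64(2.76), np.float64(2.82), np.float64(2.83), np.float64(2.76), np.float64(2.66), np.float64(2.6), np.float64(2.62), np.float64(2.69)]
120 [np.float64(2.24), np.float64(2.3), np.float64(2.3), np.float64(2.24), np.float64(2.14), np.float64(2.08), np.float64(2.1), np.float64(2.17)]
150 [np.float64(1.71), np.float64(1.77), np.float64(1.78), np.float64(1.71), np.float64(1.61), np.float64(1.56), np.float64(1.58), np.float64(1.64)]
```

Run:
```python
from rig import r
from h import *; import pickle
a=-1.291;C=np.array([.5995,-.1485,0])
R,z,u=att(a,0,1);g=C+.02*u
r.move_to(g+[0,0,.25],R)
w=r.snapshot("wrist");pickle.dump(w,open('w1.pkl','wb'))
m=red(w,(0,560,0,420));e=ends(m);W=plane(w,e,.12);v=W[1]-W[2]
print(e,W.round(4),np.linalg.norm(v),np.arctan2(v[1],v[0]),r.observe()["time"])
d=pickle.load(open('s0.pkl','rb'))
print("tri w/top",tri([ray(w,e[0]),ray(d["top"],ends(red(d["top"],(420,475,150,195)))[0])]))
cv2.imwrite('pics/w1.png',w["image"][...,::-1])
```

```text
(array([275.05797101, 203.44474638]), array([274.18259196, 173.74924524]), array([275.93335007, 233.14024751])) [[ 0.6061 -0.1711  0.12  ]
 [ 0.5974 -0.1437  0.12  ]
 [ 0.6152 -0.2001  0.12  ]] 0.059075847087031806 1.8769035656953146 2.3167
tri w/top [ 0.60379564 -0.1678019   0.13937959]
```

View pics/w1.png

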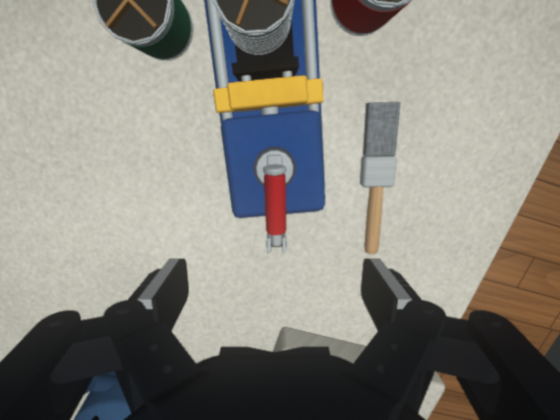

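The wrist view confirms it: the sleeve runs from (274,174) to (276,233) and the hub is at about (275,167). The fused estimates are axis (0.599,-0.147) and heading -1.278. Next I pinch the grip and swing it up.

```bash
cat >> h.py <<'E'
C=np.array([.599,-.147,0]); A0=-1.278; Z=np.array([0,0,1.])
def gp(a,phi,l,rad=.07):
    u=np.array([np.cos(a),np.sin(a),0]); return C+rad*u+[0,0,.12]+l*(-u*np.cos(phi)+Z*np.sin(phi))
E
python3 - <<'E'
from rig import r
from h import *
def st(t):
    o=r.observe();print(t,round(o["time"],2),o["tcp_pos"].round(4) if hasattr(o["tcp_pos"],'round') else o["tcp_pos"],np.round(o["contact_force"],1),round(o["finger_gap"],4),round(o["grasp_force"],1))
l=.05
R,z,u=att(A0,0);g=gp(A0,0,l)
r.move_to(g-.06*z,R);r.movel(g+.017*z,R);st("down")
r.command_gripper(.0,30);st("closed")
for k in np.radians(np.arange(10,91,10)):
    R,z,u=att(A0,k);r.movel(gp(A0,k,l)+.017*z,R,vel=.05);st(round(np.degrees(k)))
s=r.snapshot("scene")
cv2.imwrite('pics/s2.png',cv2.resize(s["image"][150:310,40:290],None,fx=3,fy=3,interpolation=cv2.INTER_CUBIC)[...,::-1])
E
```

```text
down 3.37 [ 0.606  -0.1668  0.1048] [-0.4 -0.   1.2] 0.0858 0.0
closed 3.98 [ 0.6046 -0.1662  0.1032] [-0.3 -0.2  2.1] 0.0189 29.2
10 4.31 [ 0.604  -0.1641  0.1115] [-1.4  0.4  3.7] 0.0193 30.5
20 4.64 [ 0.6038 -0.1635  0.1204] [-1.1  0.5  1.2] 0.0191 30.5
30 4.97 [ 0.604  -0.1643  0.1295] [-2.   0.7  0.2] 0.0191 30.6
40 5.31 [ 0.6045 -0.1665  0.1385] [-2.7  1.2  0.5] 0.0186 30.6
50 5.64 [ 0.6058 -0.1702  0.1473] [-3.7  1.8  2.5] 0.0191 30.8
60 5.97 [ 0.6077 -0.1756  0.1544] [-3.4  1.6  0.5] 0.0189 30.7
70 6.31 [ 0.6098 -0.182   0.1608] [-3.9  0.7  1.7] 0.0188 30.7
80 6.64 [ 0.612  -0.1892  0.1657] [-4.  -0.5  0.2] 0.0189 30.7
90 6.97 [ 0.6148 -0.1957  0.169 ] [-7.3  8.2 -1.9] 0.0189 30.8
```

View pics/s2.png

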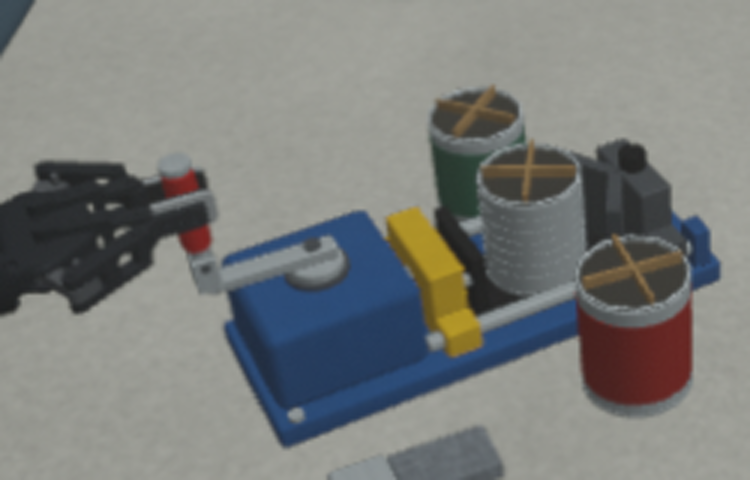

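The grip stands upright on its outer stop, at crop (190,200). I'll release it, re-pinch from above and wind with force feedback.

```bash
cat > wind.py <<'E'
from rig import r
from h import *
import json
R,z,_=att(A0,0)
L=.035
def tcp(Cc,a): return Cc+.07*np.array([np.cos(a),np.sin(a),0])+[0,0,.12+L-.017]
def step(S,dq,vel=.06):
    S["dq"]+=dq; a=A0-S["dq"];u=np.array([np.cos(a),np.sin(a),0]);t=np.array([u[1],-u[0],0])
    r.movel(tcp(np.array(S["C"]),a),R,vel=vel)
    F=np.array(r.observe()["contact_force"])-S["F0"]
    fr,ft=F@u,-F@t   # ft>0: crank resists; fr<0: we push outward
    S["C"]=(np.array(S["C"])+np.clip(.00015*(fr+3),-.0006,.0006)*u).tolist()
    S["log"].append([round(float(v),2) for v in(S["dq"],ft,fr,F[2])]); return ft,fr
def save(S): json.dump(S,open('S.json','w'))
E
python3 - <<'E'
from wind import *
r.command_gripper(.085)
Rh,zh,u=att(A0,np.pi/2);p=np.array(r.observe()["tcp_pos"])
r.movel(p-.07*zh,Rh)
r.movel(p-.07*zh+.1*Z,Rh)
P=tcp(C,A0)
r.move_to(P+.085*Z,R);F0=np.array(r.observe()["contact_force"]);print("F0",F0,r.observe()["time"])
r.movel(P,R,vel=.1);print(np.round(r.observe()["contact_force"]-F0,1))
r.command_gripper(0,40);o=r.observe();print(o["finger_gap"],np.round(o["contact_force"]-F0,1))
S=dict(dq=0.,C=C.tolist(),F0=F0.tolist(),log=[])
for i in range(10):
    ft,fr=step(S,.1)
    if ft>14 or abs(fr)>15: print("STOP");break
save(S);print(S["log"],S["C"],r.observe()["finger_gap"],r.observe()["time"])
s=r.snapshot("scene")
cv2.imwrite('pics/s3.png',cv2.resize(s["image"][150:310,40:290],None,fx=3,fy=3,interpolation=cv2.INTER_CUBIC)[...,::-1])
E
```

```text
F0 [0.67771539 0.27475931 0.42800833] 10.5
[-0.4 -1.1 -1.3]
0.019106758525438052 [-1.2 -0.5  2.3]
[[0.1, 1.95, -0.7, 1.47], [0.2, 1.8, -1.51, 3.34], [0.3, 1.24, -3.0, 4.53], [0.4, 0.68, -2.66, 5.08], [0.5, 1.83, -2.41, 5.6], [0.6, 2.17, -2.72, 5.6], [0.7, 0.87, -3.76, 5.53], [0.8, 1.59, -3.14, 4.23], [0.9, 1.52, -2.31, 4.71], [1.0, 1.17, -2.9, 4.98]] [0.5990365348224264, -0.14771313466714306, 0.0] 0.019293533890458184 14.775
```

View pics/s3.png

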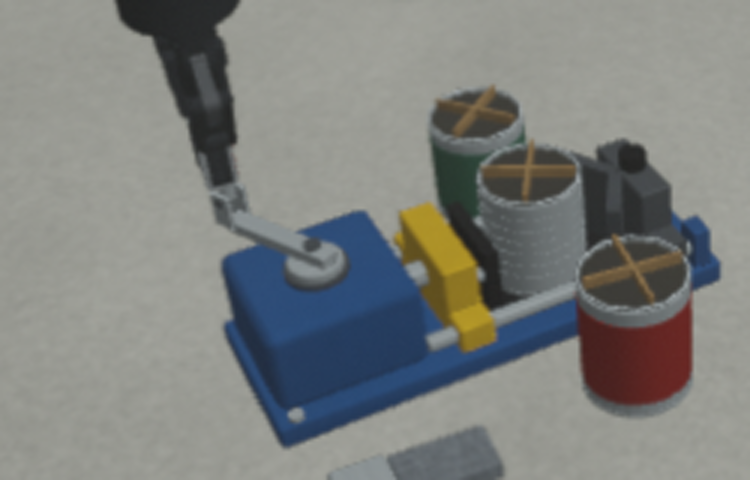

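The crank is at about 1 rad and the jaw has advanced without disturbing anything. The force relaxes once the arm stops, so I'll test sampling it during motion.

Run:
```python
from wind import *
S=json.load(open('S.json'))
o=r.observe();a=A0-S["dq"];u=np.array([np.cos(a),np.sin(a),0]);t=np.array([u[1],-u[0],0])
print("now ft",-(np.array(o["contact_force"])-S["F0"])@t,"tcp err",np.array(o["tcp_pos"])-tcp(np.array(S["C"]),a))
import threading,time
log=[];run=True
def w():
    while run:
        o=r.observe();log.append((o["time"],o["contact_force"]));time.sleep(.002)
try:
    th=threading.Thread(target=w);th.start()
    step(S,.1,.03);run=False;th.join()
    ts=sorted({l[0] for l in log});print(len(log),ts[:3],ts[-1],[round(float(-(np.array(l[1])-S["F0"])@t),1) for l in log[::max(1,len(log)//40)]])
except Exception as e: run=False;print("thread",e)
save(S)
for dq,v in((.02,.02),(.02,.02),(.02,.02),(.05,.2),(.1,.2),(.1,.02)): print(dq,v,step(S,dq,v),r.observe()["time"])
save(S)
```

```text
now ft 2.124991344813693 tcp err [ 0.00051419 -0.00054978  0.00034799]
2 [14.825, 15.2083] 15.2083 [2.1, 3.0]
0.02 0.02 (np.float64(4.1305278686885165), np.float64(-2.4757137062833885)) 15.4583
0.02 0.02 (np.float64(4.133776588904841), np.float64(-2.42776589357912)) 15.7083
0.02 0.02 (np.float64(3.6861208293706205), np.float64(-2.958426108559871)) 15.9583
0.05 0.2 (np.float64(2.362293099724612), np.float64(-2.465685004322074)) 16.2083
0.1 0.2 (np.float64(1.8360086562152365), np.float64(-2.1249559567931087)) 16.4583
0.1 0.02 (np.float64(3.4321582478353028), np.float64(-3.539163545981228)) 16.9583
```

Run:
```python
from wind import *
S=json.load(open('S.json'))
while S["dq"]<1.75: step(S,.1,.04)
base=[];hi=0
while S["dq"]<4.7:
    ft,fr=step(S,.05,.02)
    b=np.median(base[-12:-3]) if len(base)>8 else 3.8
    base.append(ft)
    hi=hi+1 if ft>b+1.5 else 0
    if hi>=2 or ft>b+3 or abs(fr)>12: break
save(S);print(b,[x[:3] for x in S["log"][17:]],S["C"],r.observe()["finger_gap"],r.observe()["time"])
s=r.snapshot("top");import pickle;pickle.dump(s,open('t4.pkl','wb'))
cv2.imwrite('pics/t4.png',cv2.resize(s["image"][130:280,280:480],None,fx=4,fy=4,interpolation=cv2.INTER_CUBIC)[...,::-1])
```

```text
4.295700184782037 [[1.51, 2.24, -2.85], [1.61, 1.88, -0.72], [1.71, 2.83, -1.59], [1.81, 3.5, -1.62], [1.86, 4.89, -2.34], [1.91, 3.15, -1.75], [1.96, 3.99, -1.69], [2.01, 4.35, -2.41], [2.06, 3.87, -2.04], [2.11, 3.9, -2.6], [2.16, 4.73, -2.38], [2.21, 4.58, -1.17], [2.26, 3.58, -2.97], [2.31, 4.7, -1.17], [2.36, 4.19, -1.89], [2.41, 4.99, -2.8], [2.46, 4.22, -2.96], [2.51, 3.4, -2.81], [2.56, 3.98, -2.06], [2.61, 4.34, -2.59], [2.66, 4.41, -1.65], [2.71, 4.35, -1.79], [2.76, 4.36, -2.68], [2.81, 4.84, -2.01], [2.86, 3.77, -3.08], [2.91, 4.09, -2.24], [2.96, 4.3, -1.24], [3.01, 3.9, -1.67], [3.06, 3.86, -2.06], [3.11, 4.57, -2.3], [3.16, 4.83, -2.04], [3.21, 5.61, -2.11], [3.26, 6.33, -2.11], [3.31, 6.67, -2.68]] [0.5954031778610231, -0.1459489658267761, 0.0] 0.01889868757210508 28.0083
```

The tin jams at about 3.14 rad, and the force is now roughly 18 N. I'll add a little more, to about 30 N.

Run:
```python
from wind import *
S=json.load(open('S.json'))
for i in range(5):
    ft,fr=step(S,.025,.01);print(S["log"][-1])
    if ft>8.2 or S["dq"]>3.40: break
save(S)
# relax the tangential load, let go, lift off
r.command_gripper(.085);p=np.array(r.observe()["tcp_pos"]);r.movel(p+.1*Z,R,vel=.2)
a=A0-S["dq"];print("a",a,"time",r.observe()["time"],"tcp",p,"C",S["C"])
import pickle
w=r.snapshot("wrist");s=r.snapshot("scene");t=r.snapshot("top");pickle.dump((w,s,t),open('s5.pkl','wb'))
I=np.zeros((600,800,3),np.uint8);I[:300,:400]=cv2.resize(w["image"],(400,300));I[:300,400:]=cv2.resize(s["image"][150:300,60:260],(400,300));I[300:,:400]=cv2.resize(t["image"][130:280,280:480],(400,300))
cv2.imwrite('pics/s5.png',I[...,::-1])
```

```text
[3.33, 7.75, -2.5, 14.04]
[3.36, 8.83, -2.07, 13.55]
a -4.637999999999996 time 30.0083 tcp [ 0.59013493 -0.07601809  0.13786002] C [0.5953853198146003, -0.1457346493023485, 0.0]
```

View pics/s5.png

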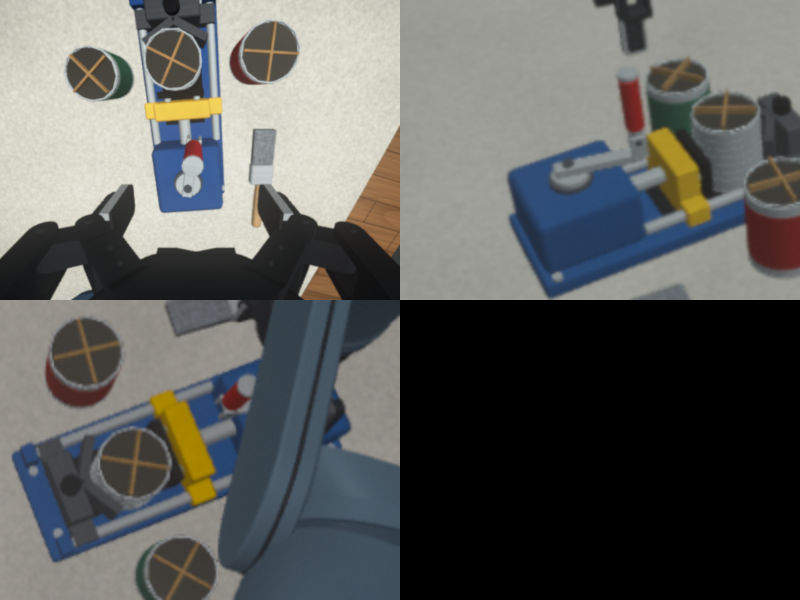

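The grip stands upright and the tin sits between pad and vee. The last tangential rise was 4.5 N, about 26–32 N on the tin. Now I fold the grip inward with closed fingers.

Run:
```python
from rig import r
from h import *; import json,pickle
S=json.load(open('S.json'));a=A0-S["dq"]
R,z,_=att(a+np.pi,0);u=np.array([np.cos(a),np.sin(a),0])
K=np.array([.5901,-.0760,.12])
def tip(phi,l=.062): return K+l*(-u*np.cos(phi)+Z*np.sin(phi))+.0105*(u*np.sin(phi)+Z*np.cos(phi))+.011*u
r.command_gripper(0,40)
p0=tip(np.pi/2)+.014*u
r.move_to(p0+.06*Z,R);F0=np.array(r.observe()["contact_force"]);r.movel(p0,R,vel=.1)
ok=True
for d in range(90,-5,-6):
    q=tip(np.radians(d));r.movel(q,R,vel=.06)
    F=np.array(r.observe()["contact_force"])-F0;print(d,np.round([F@u,F[2],F@np.cross(Z,u)],1))
    if np.linalg.norm(F)>14: print("stop");break
p=np.array(r.observe()["tcp_pos"]);print(p,r.observe()["time"])
r.movel(p+.1*Z,R,vel=.2)
w=r.snapshot("wrist");s=r.snapshot("scene");t=r.snapshot("top");pickle.dump((w,s,t),open('s6.pkl','wb'))
I=np.zeros((600,800,3),np.uint8);I[:300,:400]=cv2.resize(w["image"],(400,300));I[:300,400:]=cv2.resize(s["image"][150:300,60:260],(400,300));I[300:,:400]=cv2.resize(t["image"][130:280,280:480],(400,300))
cv2.imwrite('pics/s6.png',I[...,::-1])
```

```text
90 [-0.1 -1.2  0.3]
84 [ 0.5 -0.9 -0.5]
78 [-0.3  0.1  0.2]
72 [-0.2 -0.4  0.4]
66 [ 0.2 -0.6 -0.3]
60 [-0.9 -0.6  0.4]
54 [-0.  -1.2 -0.2]
48 [-0.1 -0.5 -0. ]
42 [ 1.2 -2.4 -0.6]
36 [-0.7 -0.6 -0.3]
30 [ 0.7 -0.6 -0.3]
24 [-0.  -0.9  0.5]
18 [ 0.1 -0.5  0.3]
12 [-0.4  0.4 -0.1]
6 [-0.8 -0.2 -0.5]
0 [ 0.7 -0.2  0.6]
[ 0.59374609 -0.12695878  0.13016082] 36.3
```

View pics/s6.png

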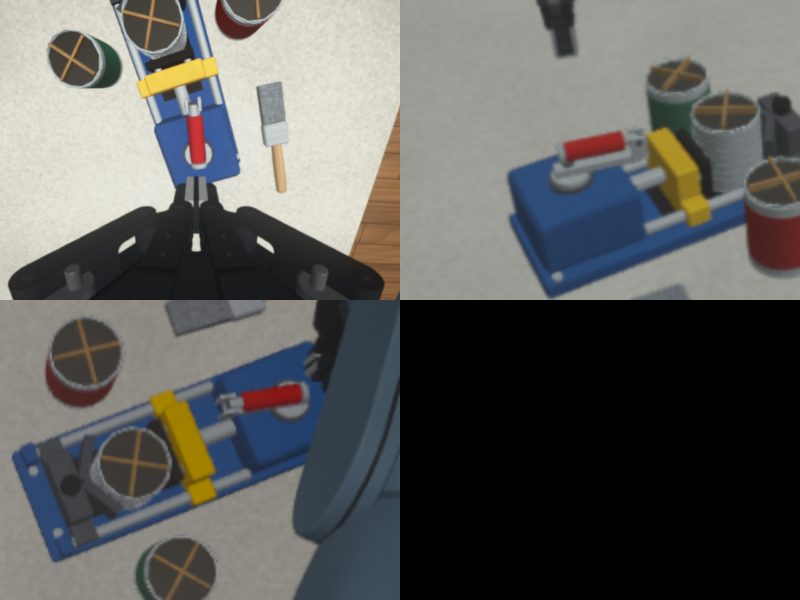

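The grip lies over the arm in all three views, but I felt no seating force. I'll press it gently from above to make sure it is flat.

Run:
```python
from rig import r
from h import *
F0=np.array(r.observe()["contact_force"]);p=np.array(r.observe()["tcp_pos"]);p[2]=.1325
r.movel(p,vel=.15)
for k in range(12):
    p[2]-=.001;r.movel(p,vel=.01);F=np.array(r.observe()["contact_force"])-F0;print(round(p[2],4),np.round(F,1))
    if F[2]>5: break
o=r.observe();print(o["tcp_pos"],o["time"])
r.movel(p+[0,0,.12],vel=.2)
s=r.snapshot("scene")
e=ends(red(s,(110,190,200,240)));print(e)
cv2.imwrite('pics/s7.png',cv2.resize(s["image"][170:290,90:250],None,fx=5,fy=5,interpolation=cv2.INTER_CUBIC)[...,::-1])
```

```text
0.1315 [-1.   0.4  0.3]
0.1305 [-0.7  0.4 -0.1]
0.1295 [-0.4  0.8  3.9]
0.1285 [-1.3  1.6  6.7]
[ 0.59342581 -0.12659053  0.12957329] 38.9
(array([156.74380165, 222.48347107]), array([171.25559942, 219.53241559]), array([142.23200389, 225.43452656]))
```

View pics/s7.png

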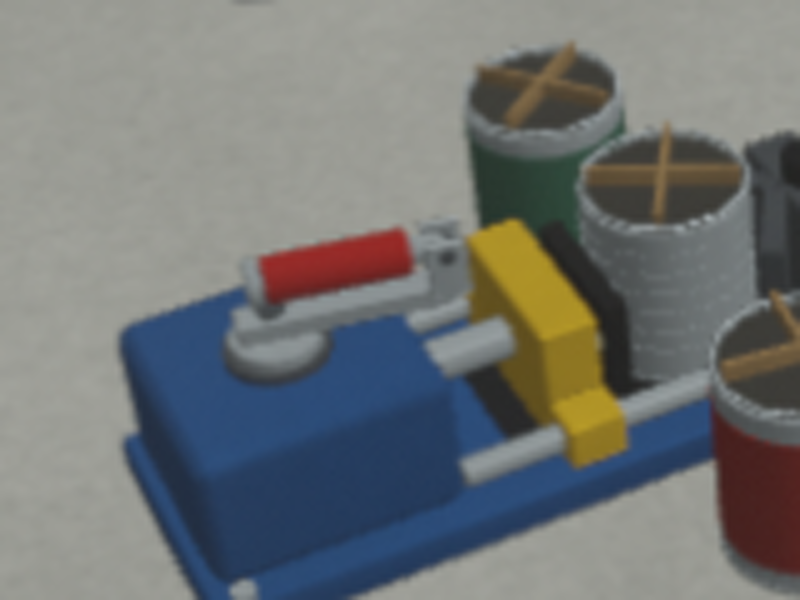

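The grip lies parallel over the arm, with its top at z≈0.130 as given (120 + 10 mm). The tin is held between pad and vee, and the robot is clear, so I'm handing in.

```bash
python3 -c "
from rig import r
print(r.sign_off())"
```

```text
the job is handed in; nothing more can be done
None
```

The job is handed in, with no verdict shown: I swung the grip upright, wound the crank about 3.36 rad until the jaw held the tin at roughly 26–32 N (estimated from the force at the grip), and folded the grip flat and released it.

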